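# Fill the connector row and present the sample to the optical checker

## Robot

A 6-joint arm with a two-finger parallel gripper is mounted at the origin on the work surface. World frame = base frame: x ahead of the robot, y to its left, z up, the work surface at z = 0. Lengths are in m, angles in rad, forces in N, time in s.
With the tool pointing down it reaches from about 0.275 to 0.975 m from the base axis. Payload 8.4 kg.
Tool frame: the origin (TCP) lies midway between the tips of the shut fingers; the grasp point (between the pads) lies 19 mm behind it (r.tcp_to_grasp is the distance from the TCP to the grasp point, in m); z points along the fingers, y is the line along which they close (so a half turn about z gives the same grasp; the last joint's range is limited). The gripper opens to 92 mm and grips with 3 to 60 N. Pads are 20 mm wide; open, the fingers measure 128 mm over their backs; the gripper's body (75 mm by 189 mm) begins 69 mm behind the grasp point.
Start: joints at [-1.251, 0.353, 1.633, -0, 1.155, -0.002], TCP at [0.198, -0.593, 0.215] pointing down, gripper open.
Joint ranges: [-2.63, 2.63], [-0.92, 2.1], [0.06, 2.66], [-1.3, 4.44], [0, 2.69], [-3.02, 3.02]. Speed limits (rad/s): [2.22, 2.22, 2.79, 3.14, 3.14, 3.14].

## Interface

Orientations are given as [roll, pitch, yaw] about the fixed x, y, z axes, in that order (R = Rz(yaw) Ry(pitch) Rx(roll)).
In Python, from cell import r gives the robot as it stands.
- The arm moves only by the shell command python3 -m creep 'ROWS' [FORCE]. ROWS is JSON, a list of rows, each an object with "slide": the shift along the tool's x, y, z as a fraction of full scale, a list of three; "delta_rot": the turn, a rotation vector about the tool's x, y, z as a fraction of full scale, a list of three; "hand": the opening, from 0 (shut) to 1 (fully open). In form: [{"slide": [tx, ty, tz], "delta_rot": [wx, wy, wz], "hand": hand}, ...]. A call has 1 to 12 rows; each row is the pose to reach, as a shift and turn from the pose commanded when the call began, along the tool's axes at that moment; what a row does not reach only later rows make up. Full scale, the value 1, is 10 cm for a shift and 60 degrees for a turn. A row lasts 1/10 s, in which the tool goes at most 50 mm and 8.59 degrees, less where a joint would pass 70% of its speed; a pose out of reach is approached as far as the arm can. A call with a number of a shift or a turn outside -1 to 1 is refused whole. A call with a gripper value outside its range is refused whole. The fingers move at their own pace and stop on an object; FORCE is the grip in N (left out, the last holds). Time passes only in rows, so rows that repeat a pose let the fingers close. It gives the time, the measured TCP pose, the force, the opening and the grip force at its end, in the units of the state.
- r.get_obs(): the state, without advancing time (a new reading comes with each control period).
- r.camera(name): name is "scene" or "top" or "wrist"; returns (picture, depth): 420x560x3 uint8, red, green, blue; 420x560 float32, m along the optical axis (not along the pixel's ray), 0 where there is no reading.
- r.camera_info(name): a dict with "vfov" (degrees; the focal length in pixels is half the picture's height over the tangent of half this angle, whatever the lens; pixels are square), "cx", "cy" (the principal point, pixels), "xyz" and "orientation" of the camera in the world. Camera axes: x right, y down, z forward; pixel columns grow to the right and rows downward; lengths in m; the calibration is good to about 2 mm. A picture is of the moment at which its call begins: read the wrist's pose just before it. camera_info takes no time and is no camera call; for the wrist camera it gives the pose at the moment of the call.
- r.sign_off(): hands the job in; it is judged then, once.
The state is a dict: "time": time; "joints": joint angles; "qd": joint speeds; "effort": joint torques, N m; "tool_pos": TCP position; "tool_rot": TCP orientation; "ft_force": force on the tool from outside, world axes, zero at the start; "torque": the same for the moment, N m; "grip_width": opening from 0.0 (shut) to 1.0 (fully open); "grip_force": force on a finger pad.
Only numpy, scipy, OpenCV 4.12 (cv2) and the standard library are available. Lean on these libraries where they do the work, as an engineer would, in place of code of your own. Each camera call takes 0.05 s, during which the arm holds its last target. There are 200 camera calls.

## Task

At this connector station, first stand the two green-latched connector housings from the white mat upright in the two free outlined places of the small blue-footed shelf, square in their outlines and in a row with the one already there, and let go of them. Then pick up the blue-latched sample from the mat, carry it over the yellow guard rails and finish while still holding it: upright, still, centred and square over the grey nest of the optical checker, hovering about one centimetre above the nest's rim. Nothing may touch the checker or its guard at any time, and leave everything else where it is, including the housing already on the shelf.

Things in the scene. Friction and masses are not known exactly. Their poses are not given: they have to be found in the camera images.
- green_a: Loose connector housing on the white mat, 50 mm long (its x), 32 mm wide (its y), 36 mm tall; black, green latch block 26 x 18 x 4 mm on top; grip the plain ends, 50 mm apart; a half turn looks the same; about 50 g; origin: centre of its underside, z up. Starts among the three housings on the mat in any order, at any yaw up to 0.8 rad.
- green_b: Second loose housing, the same as green_a in every way.
- sample: The sample housing, also loose on the mat, 50 mm long (its x), 32 mm wide (its y), 36 mm tall; black, blue latch block 26 x 18 x 4 mm on top; grip the plain ends, 50 mm apart; a half turn looks the same; about 50 g; origin: centre of its underside, z up. 
- row_housing: A green-latched housing of the same size, loose, already standing in the middle place of the shelf; leave it there.
- shelf: Low fixed shelf: grey board 120 mm deep (its x), 220 mm long (its y), top 50 mm above the table, on blue feet, 8 mm high blue lips at its two y ends. Three white outlines (56 x 38 mm, long side along shelf x) in a row along shelf y, 48 mm apart. Left or right of the mat, turned a little. Origin: centre of its underside.
- place_left (a point): Centre of the free outlined place at shelf y = +48 mm, on the board's top surface; axes as the shelf.
- place_right (a point): Centre of the free outlined place at shelf y = -48 mm, on the board's top surface; axes as the shelf.
- checker: Fixed optical checker on the other side of the mat from the shelf: aluminium plate 224 x 224 x 12 mm, central grey nest block 74 (its x) x 56 mm, rim at 30 mm, pocket 58 x 40 mm, 8 mm deep, green window below. Square yellow guard of 12 mm bars around: bar centres 104 mm from the centre, corner posts 14 mm thick, top 80 mm above the table. Origin: centre of its underside.
- nest (a point): Centre of the nest's mouth, level with its rim, 30 mm above the table; axes as the checker. The sample's long side is to lie along x, either way round.
- mat: White fixed foam mat 330 x 200 x 6 mm (stiff); the two green housings and the sample stand on it, 6 mm above the table, in a loose line along its x. Origin at the centre of its underside.
- reject: Bystander: loose housing of the same size with a red latch, on the table just beyond the mat; leave it.
- tape: Bystander: loose yellow tape roll 90 mm across, 24 mm high, flat on the table near a far corner of the mat; leave it; origin at the centre of its underside.
- pin_jar: Bystander: loose jar 60 mm across, 85 mm tall, on the table near a far corner of the mat; leave it; origin at the centre of its underside.
Mind the look-alikes: they are no part of the job. Leave any orange look-alike of the green_a alone. What is shaped like the green_b but orange is not meant.

How it is judged:
By the outcome, as a careful person would: the job done as asked, in the order asked, and still so for the second after the job is handed in, while the arm keeps its last pose, push and grip.
It also fails if it takes over 72 s, if anything falls off the work surface, if the arm or the gripper's body presses on something with over 40 N, if the wrist force passes 120 N, or if a joint passes its speed limit or range.

## Working session

There is one attempt and no reset: what is moved stays moved. The work goes in short steps, Python scripts to look and compute and a shell command to move; the robot and the scene stay as the last step left them, time stands still between calls to the robot, and variables do not carry over. Pictures are saved under pics/ and viewed, at most 10 in all, crops included, and the job is handed in when it is done.

```bash
mkdir -p pics; ls; python3 - <<'E'
from cell import r
import cv2
for n in ["top","scene"]:
    p,d=r.camera(n); print(n,r.camera_info(n)); cv2.imwrite(f"pics/{n}0.png",p[:,:,::-1])
    import numpy as np; np.savez(f"{n}0.npz",p=p,d=d)
o=r.get_obs(); print(o)
E
```

```text
pics
top {'vfov': 56.67501522662324, 'cx': 278.317992612823, 'cy': 205.57935650162014, 'xyz': array([0.39347966, 0.03396237, 1.01948101]), 'orientation': array([-2.9276696 ,  0.00489426, -1.67078512])}
scene {'vfov': 50.538445160096686, 'cx': 279.1030934395971, 'cy': 209.39542147350505, 'xyz': array([ 1.13290001, -0.30618214,  0.77026757]), 'orientation': array([-2.43422986,  0.00568407,  1.00821821])}
{'time': 0.1, 'joints': array([-1.25138611e+00,  3.53578663e-01,  1.63410536e+00, -4.09450564e-07,
        1.15521713e+00, -2.42417393e-03]), 'qd': array([-4.50751609e-04, -2.18200642e-03, -1.02474742e-03,  2.79333998e-05,
        3.45386790e-04, -2.38707402e-04]), 'effort': array([ 6.24853760e-05, -5.94904053e+01, -3.34930909e+01,  6.98288181e-02,
        1.84683729e-02, -4.90816637e-05]), 'tool_pos': array([ 0.19752614, -0.59245737,  0.21391941]), 'tool_rot': array([-3.14028416e+00, -2.79763369e-06,  3.21834555e-01]), 'ft_force': array([ 0.24583473,  0.65514981, -0.4086594 ]), 'torque': array([ 0.08501889, -0.03310397, -0.05109315]), 'grip_force': 0.0, 'grip_width': 1.0002071965051653}
```

View pics/top0.png

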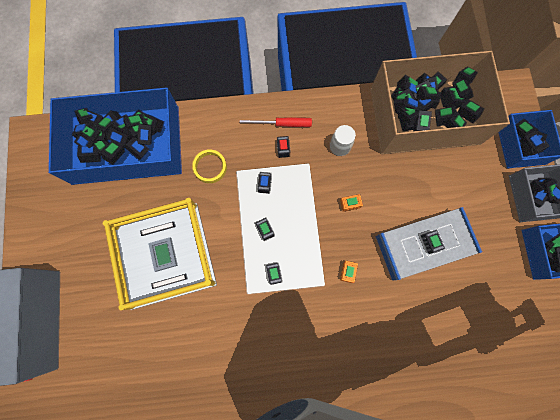

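```bash
cat > h.py <<'E'
import numpy as np, cv2
from scipy.spatial.transform import Rotation as Ro
def cam(info):
    f=210/np.tan(np.radians(info["vfov"]/2)); return f,info["cx"],info["cy"],np.array(info["xyz"]),Ro.from_euler("xyz",info["orientation"]).as_matrix()
def plane(info,px,z):
    f,cx,cy,t,R=cam(info); px=np.atleast_2d(px).astype(float)
    d=np.c_[(px[:,0]-cx)/f,(px[:,1]-cy)/f,np.ones(len(px))]@R.T
    return t+d*((z-t[2])/d[:,2])[:,None]
def cloud(info,px,dep):
    f,cx,cy,t,R=cam(info); px=np.atleast_2d(px).astype(float)
    return t+(np.c_[(px[:,0]-cx)/f,(px[:,1]-cy)/f,np.ones(len(px))]*np.ravel(dep)[:,None])@R.T
def blobs(p,col,amin=20):
    h=cv2.cvtColor(p,cv2.COLOR_RGB2HSV)
    lo,hi=dict(green=((45,90,50),(80,255,255)),blue=((105,100,50),(128,255,255)),yellow=((22,120,100),(34,255,255)),white=((0,0,190),(180,40,255)),orange=((8,150,120),(20,255,255)))[col]
    m=cv2.inRange(h,lo,hi); cs,_=cv2.findContours(m,cv2.RETR_EXTERNAL,cv2.CHAIN_APPROX_NONE)
    return m,[c for c in cs if cv2.contourArea(c)>=amin]
def wrect(info,c,z):
    "world rect of contour on plane z: centre, (long,short), yaw of long side"
    w=plane(info,c.reshape(-1,2),z)[:,:2]
    (x,y),(a,b),g=cv2.minAreaRect((w*1000).astype(np.float32))
    if a<b:a,b,g=b,a,g+90
    g=(g+90)%180-90
    return np.array([x,y])/1000,(a,b),np.radians(g)
E
python3 - <<'E'
from h import *
from cell import r
i=r.camera_info("top"); z=np.load("top0.npz"); p,d=z["p"],z["d"]
for col in ["green","blue","yellow","white"]:
    m,cs=blobs(p,col,40)
    for c in cs:
        x,y,w,h=cv2.boundingRect(c); 
        if y<120 or x>500: continue
        mm=np.zeros_like(m); cv2.drawContours(mm,[c],-1,255,-1); mm&=m
        v,u=np.nonzero(mm&((d>0)*255).astype(np.uint8)); P=cloud(i,np.c_[u,v],d[v,u]); zz=np.median(P[:,2])
        R=wrect(i,c,zz)
        print(col,(x+w//2,y+h//2),cv2.contourArea(c),"z%.3f"%zz,R[0].round(4),np.round(R[1],1),"yaw %.3f"%R[2],np.median(P,0).round(3))
print(r.camera_info("wrist"))
E
```

```text
green (274, 274) 70.0 z0.041 [0.4369 0.0462] [27.3 19.8] yaw 0.141 [0.436 0.046 0.041]
green (350, 271) 57.0 z0.035 [ 0.4227 -0.1426] [24.8 17.4] yaw -0.141 [ 0.422 -0.143  0.035]
green (163, 254) 200.0 z0.022 [0.5138 0.3251] [48.4 30.6] yaw 0.180 [0.514 0.325 0.022]
green (435, 241) 82.0 z0.085 [ 0.4722 -0.3485] [27.  21.1] yaw 0.231 [ 0.472 -0.348  0.085]
green (264, 228) 69.0 z0.041 [0.5518 0.0579] [27.6 19.3] yaw 0.367 [0.552 0.058 0.041]
green (352, 201) 52.0 z0.035 [ 0.5997 -0.1736] [26.  17.6] yaw -1.471 [ 0.599 -0.174  0.035]
green (112, 149) 74.5 z0.097 [0.7828 0.4205] [28.9 21. ] yaw -0.807 [0.783 0.421 0.097]
green (100, 145) 52.5 z0.085 [0.8007 0.4553] [24.8 19.4] yaw 0.577 [0.8   0.454 0.085]
green (88, 131) 63.5 z0.099 [0.8335 0.4784] [26.7 19.5] yaw 0.928 [0.833 0.478 0.099]
blue (388, 256) 225.5 z0.033 [ 0.449  -0.2433] [121.5  20.8] yaw 0.209 [ 0.448 -0.243  0.033]
blue (471, 230) 119.5 z0.056 [ 0.4933 -0.4516] [118.    9.7] yaw 0.208 [ 0.492 -0.453  0.056]
blue (264, 181) 65.0 z0.041 [0.6747 0.0482] [27.1 20.9] yaw -0.101 [0.676 0.048 0.041]
yellow (159, 254) 8137.5
[... 219 characters left out ...]
 yaw -1.361 [ 0.448 -0.29   0.049]
white (443, 215) 62.0 z0.049 [ 0.5318 -0.3954] [89.1 21. ] yaw -1.395 [ 0.537 -0.41   0.049]
white (161, 253) 5242.5 z0.011 [0.5205 0.3345] [191.1 190.2] yaw 0.177 [0.52  0.341 0.011]
white (205, 244) 107.0 z0.011 [0.5323 0.2179] [197.    6.7] yaw 0.175 [0.53  0.216 0.011]
white (281, 229) 9109.5 z0.005 [0.5584 0.0206] [328.5 198.7] yaw 0.005 [0.549 0.011 0.005]
white (345, 134) 278.5 z0.084 [ 0.7656 -0.1701] [51.3 49.1] yaw 1.469 [ 0.765 -0.17   0.084]
{'vfov': 64.8024080390246, 'cx': 283.5458475568545, 'cy': 209.11525847487331, 'xyz': array([ 0.27282258, -0.56807893,  0.38280984]), 'orientation': array([ 2.85662309e+00,  1.25495182e-03, -1.24781989e+00])}
```

View pics/scene0.png

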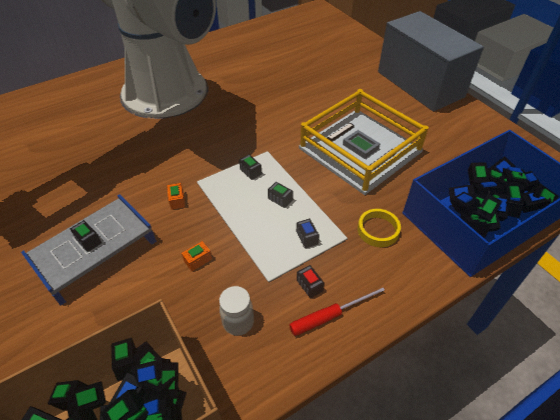

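Scene and top views: the green targets on the mat are at top px (264,229) and (273,272), and the blue sample is at (264,182). Look-alikes are the orange ones at (351,202) and (350,270), the red reject at (283,147), the shelf row housing at (433,241) and the bin contents. The shelf is to the right (−y) and the checker to the left (+y). I'll move above the shelf and measure with the wrist camera.

```bash
python3 -m creep '[{"slide":[0.4,-0.2,0],"delta_rot":[0,0,-0.14],"hand":1},{"slide":[0.886,-0.443,0],"delta_rot":[0,0,-0.28],"hand":1},{"slide":[0.886,-0.443,0],"delta_rot":[0,0,-0.42],"hand":1},{"slide":[0.886,-0.443,0],"delta_rot":[0,0,-0.56],"hand":1},{"slide":[0.886,-0.443,0],"delta_rot":[0,0,-0.7],"hand":1},{"slide":[0.886,-0.443,0],"delta_rot":[0,0,-0.84],"hand":1},{"slide":[0.886,-0.443,0],"delta_rot":[0,0,-0.98],"hand":1},{"slide":[0.886,-0.443,0],"delta_rot":[0,0,-1],"hand":1}]' 20
python3 -m creep '[{"slide":[0.4,0.3,0],"delta_rot":[0,0,-0.1],"hand":1},{"slide":[0.8,0.6,0],"delta_rot":[0,0,-0.193],"hand":1},{"slide":[0.9,0.9,0],"delta_rot":[0,0,-0.193],"hand":1},{"slide":[0.9,0.9,0],"delta_rot":[0,0,-0.193],"hand":1}]'
```

```text
time: 0.9
tool_pos: [0.2676, -0.5226, 0.2143]
tool_rot: [-3.141, -0.001, 1.372]
ft_force: [-0.2, -0.3, -0.3]
grip_width: 0.999
grip_force: 0.0
time: 1.3
tool_pos: [0.3771, -0.4517, 0.2146]
tool_rot: [3.14, 0.0, 1.571]
ft_force: [0.1, -0.2, -0.3]
grip_width: 1.004
grip_force: 0.0
```

```bash
python3 -m creep '[{"slide":[0.4,0.4,0],"delta_rot":[0,0,0],"hand":1},{"slide":[0.8,0.8,0],"delta_rot":[0,0,0],"hand":1},{"slide":[0.9,0.95,0],"delta_rot":[0,0,0],"hand":1},{"slide":[0.9,0.95,0],"delta_rot":[0,0,0],"hand":1},{"slide":[0.9,0.95,0],"delta_rot":[0,0,0],"hand":1}]'
cat > w.py <<'E'
from h import *
from cell import r
import sys
def shot(name,cols=("green","blue","white"),amin=60,show=True):
    o=r.get_obs(); i=r.camera_info("wrist"); p,d=r.camera("wrist")
    cv2.imwrite(f"pics/{name}.png",p[:,:,::-1]); np.savez(name+".npz",p=p,d=d,i=np.array(i,dtype=object))
    print("tcp",o["tool_pos"].round(4),o["tool_rot"].round(4))
    for col in cols:
        m,cs=blobs(p,col,amin)
        for c in cs:
            mm=np.zeros_like(m); cv2.drawContours(mm,[c],-1,255,-1); mm&=m
            v,u=np.nonzero((mm>0)&(d>0))
            if len(u)<10: continue
            zz=np.median(cloud(i,np.c_[u,v],d[v,u])[:,2]); R=wrect(i,c,zz); x,y,w,h=cv2.boundingRect(c)
            print(col,(x+w//2,y+h//2),int(cv2.contourArea(c)),"z%.4f"%zz,R[0].round(4),np.round(R[1],1),"yaw %.3f"%R[2])
    return i,p,d,o
if __name__=="__main__": shot(sys.argv[1])
E
python3 w.py w1
```

```text
time: 1.8
tool_pos: [0.4684, -0.3628, 0.2143]
tool_rot: [-3.141, 0.0, 1.57]
ft_force: [-0.4, 0.4, -0.2]
grip_width: 1.002
grip_force: 0.0
tcp [ 0.4684 -0.3628  0.2143] [-3.1407  0.      1.5704]
green (250, 413) 102 z0.0506 [ 0.4261 -0.6523] [27.2 13.2] yaw -0.916
green (287, 188) 501 z0.0849 [ 0.4716 -0.3502] [25.9 18.6] yaw 0.232
green (426, 3) 101 z0.0345 [ 0.5996 -0.1864] [17.9  4.9] yaw 0.000
blue (426, 391) 408 z0.0324 [ 0.6536 -0.6362] [71.3 18.1] yaw -1.215
blue (244, 395) 3785 z0.0477 [ 0.417  -0.6278] [137.1  75.7] yaw 0.003
blue (307, 275) 377 z0.0569 [ 0.4931 -0.4545] [118.4   5.5] yaw 0.211
blue (228, 78) 319 z0.0568 [ 0.4165 -0.2529] [53.3  6. ] yaw 0.221
blue (294, 61) 334 z0.0569 [ 0.4773 -0.2398] [60.5  6. ] yaw 0.210
white (295, 223) 1859 z0.0494 [ 0.4806 -0.3973] [58.3 40.4] yaw 0.208
```

View pics/w1.png

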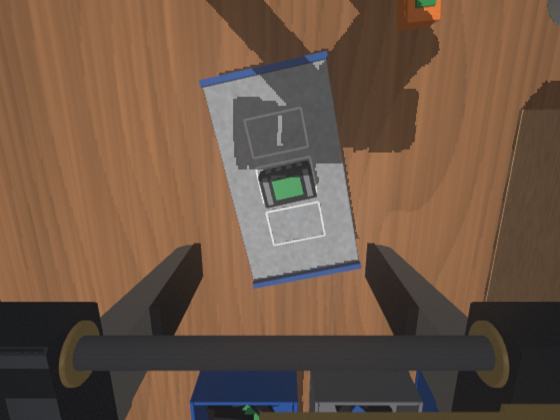

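```bash
python3 - <<'E'
from h import *
z=np.load("w1.npz",allow_pickle=True); p,i=z["p"],z["i"].item()
g=cv2.cvtColor(p,cv2.COLOR_RGB2GRAY)
for (x0,x1,y0,y1) in [(236,316,98,166),(258,335,198,250)]:
    s=g[y0:y1,x0:x1]; m=((s>cv2.medianBlur(s,15).astype(int)+14)*255).astype(np.uint8)
    cs,_=cv2.findContours(m,cv2.RETR_EXTERNAL,cv2.CHAIN_APPROX_NONE)
    for c in sorted(cs,key=lambda c:-cv2.contourArea(cv2.convexHull(c)))[:2]:
        R=wrect(i,c+np.array([x0,y0]),0.05); print(cv2.boundingRect(c),R)
E
```

```text
(8, 9, 65, 52) (array([ 0.46086304, -0.30347733]), (57.793617248535156, 39.8798713684082), np.float64(0.2104727002289726))
(34, 58, 43, 10) (array([ 0.47574484, -0.3299657 ]), (42.40046691894531, 8.984003067016602), np.float64(-0.02334620222201613))
(7, 3, 61, 45) (array([ 0.48041876, -0.39630569]), (58.55909729003906, 43.13304901123047), np.float64(0.21341895534292726))
(10, 0, 5, 6) (array([ 0.4540387 , -0.37202328]), (5.371468544006348, 4.162806510925293), np.float64(1.5617805943985967))
```

```bash
python3 -m creep '[{"slide":[0.4,0,0],"delta_rot":[0,0,0],"hand":1},{"slide":[0.8,0,0],"delta_rot":[0,0,0],"hand":1},{"slide":[1,0,0],"delta_rot":[0,0,0],"hand":1}]'
python3 -m creep '[{"slide":[0.4,0,0],"delta_rot":[0,0,0],"hand":1},{"slide":[0.8,0,0],"delta_rot":[0,0,0],"hand":1},{"slide":[1,0,0],"delta_rot":[0,0,0],"hand":1}]'
python3 -m creep '[{"slide":[0.4,0,0],"delta_rot":[0,0,0],"hand":1},{"slide":[0.8,0.1,0],"delta_rot":[0,0,0],"hand":1},{"slide":[1,0.2,0],"delta_rot":[0,0,0],"hand":1},{"slide":[1,0.2,0],"delta_rot":[0,0,0],"hand":1},{"slide":[1,0.2,0],"delta_rot":[0,0,0],"hand":1}]'
python3 w.py w2
```

```text
time: 2.15
tool_pos: [0.4671, -0.2618, 0.2143]
tool_rot: [-3.14, -0.001, 1.568]
ft_force: [0.3, 1.0, -0.2]
grip_width: 0.997
grip_force: 0.0
time: 2.45
tool_pos: [0.4674, -0.1618, 0.2145]
tool_rot: [-3.141, -0.0, 1.569]
ft_force: [0.8, 0.2, -0.2]
grip_width: 1.001
grip_force: 0.0
time: 2.95
tool_pos: [0.4883, -0.0639, 0.2145]
tool_rot: [-3.141, 0.001, 1.57]
ft_force: [-0.0, 0.0, -0.2]
grip_width: 1.0
grip_force: 0.0
tcp [ 0.4883 -0.0639  0.2145] [-3.1412e+00  5.0000e-04  1.5705e+00]
green (226, 257) 284 z0.0350 [ 0.422  -0.1441] [24.9 18.1] yaw -0.332
blue (477, 79) 581 z0.0404 [0.6751 0.0464] [28.1 19.6] yaw -0.201
white (544, 290) 447 z0.0835 [ 0.755  -0.1581] [30.9 22.8] yaw 0.002
white (297, 46) 3671 z0.0048 [0.4991 0.0786] [71.2 63. ] yaw -0.260
white (355, 102) 23904 z0.0048 [0.5573 0.0187] [327.2 196. ] yaw 0.008
```

View pics/w2.png

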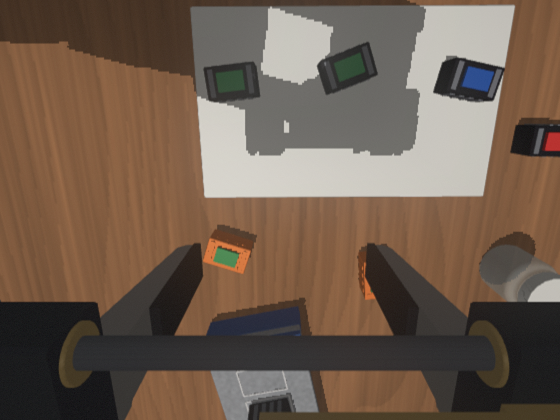

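Wrist view: the greens on the mat are at (232,81) and (348,68), both black-bodied. The sample is at (478,79), the orange look-alike at (228,255) and the red one at (545,140), so the choice holds. Next I'll move over the two greens and measure them close to straight down.

```bash
sed -i 's/(45,90,50)/(45,70,25)/' h.py; python3 -m creep '[{"slide":[0.4,0,0],"delta_rot":[0,0,0],"hand":1},{"slide":[0.8,0,0],"delta_rot":[0,0,0],"hand":1},{"slide":[1,0,0],"delta_rot":[0,0,0],"hand":1},{"slide":[1,0,0],"delta_rot":[0,0,0],"hand":1},{"slide":[1,0,0],"delta_rot":[0,0,0],"hand":1}]'
python3 w.py w3
```

```text
time: 3.5
tool_pos: [0.4886, 0.036, 0.2145]
tool_rot: [-3.141, 0.001, 1.571]
ft_force: [-0.1, -0.1, -0.7]
grip_width: 0.997
grip_force: 0.0
tcp [0.4886 0.036  0.2145] [-3.1414e+00  6.0000e-04  1.5707e+00]
green (229, 329) 198 z0.0350 [ 0.4214 -0.1406] [27.6 17.2] yaw 0.002
green (234, 182) 388 z0.0409 [0.4361 0.0444] [26.  18.5] yaw 0.113
green (344, 171) 398 z0.0407 [0.5511 0.0569] [26.1 18.3] yaw 0.361
blue (252, 409) 604 z0.0559 [ 0.4483 -0.2432] [119.3  12.5] yaw 0.213
blue (254, 389) 1568 z0.0197 [ 0.4452 -0.2437] [127.6  34.3] yaw 0.222
blue (462, 181) 406 z0.0406 [0.6755 0.0465] [26.7 18.7] yaw -0.195
white (347, 191) 29327 z0.0048 [0.5574 0.0192] [326.8 195.3] yaw 0.007
```

```bash
python3 -m creep '[{"slide":[0.08,-0.4,0.3],"delta_rot":[0,0,-0.108],"hand":1},{"slide":[0.084,-0.525,0.6],"delta_rot":[0,0,-0.108],"hand":1},{"slide":[0.084,-0.525,1],"delta_rot":[0,0,-0.108],"hand":1},{"slide":[0.084,-0.525,1],"delta_rot":[0,0,-0.108],"hand":1},{"slide":[0.084,-0.525,1],"delta_rot":[0,0,-0.108],"hand":1}]'
python3 -m creep '[{"slide":[0,0,0.3],"delta_rot":[0,0,0],"hand":1},{"slide":[0,0,0.6],"delta_rot":[0,0,0],"hand":1},{"slide":[0,0,0.8],"delta_rot":[0,0,0],"hand":1},{"slide":[0,0,0.9],"delta_rot":[0,0,0],"hand":1},{"slide":[0,0,1],"delta_rot":[0,0,0],"hand":1},{"slide":[0,0,1],"delta_rot":[0,0,0],"hand":1}]'
```

```text
time: 4.05
tool_pos: [0.4364, 0.0447, 0.115]
tool_rot: [-3.14, 0.0, 1.683]
ft_force: [0.9, -0.2, 1.2]
grip_width: 1.003
grip_force: 0.0
time: 4.65
tool_pos: [0.4369, 0.0456, 0.0147]
tool_rot: [3.141, 0.0, 1.684]
ft_force: [-0.6, 0.8, -0.1]
grip_width: 1.001
grip_force: 0.0
```

Down 3 mm more, then close.

```bash
python3 -m creep '[{"slide":[0,0,0.03],"delta_rot":[0,0,0],"hand":1},{"slide":[0,0,0.03],"delta_rot":[0,0,0],"hand":0.7},{"slide":[0,0,0.03],"delta_rot":[0,0,0],"hand":0.55},{"slide":[0,0,0.03],"delta_rot":[0,0,0],"hand":0.4},{"slide":[0,0,0.03],"delta_rot":[0,0,0],"hand":0.4},{"slide":[0,0,0.03],"delta_rot":[0,0,0],"hand":0.4},{"slide":[0,0,0.03],"delta_rot":[0,0,0],"hand":0.4}]' 20
```

```text
time: 5.35
tool_pos: [0.4363, 0.0457, 0.0117]
tool_rot: [3.141, -0.0, 1.684]
ft_force: [0.2, -0.7, 1.9]
grip_width: 0.544
grip_force: 20.0
```

```bash
python3 -m creep '[{"slide":[0,0,-0.15],"delta_rot":[0,0,0],"hand":0.4},{"slide":[0,0,-0.5],"delta_rot":[0,0,-0.05],"hand":0.4},{"slide":[0,0,-0.85],"delta_rot":[0,0,-0.092],"hand":0.4},{"slide":[0,0,-1],"delta_rot":[0,0,-0.092],"hand":0.4},{"slide":[0,0,-1],"delta_rot":[0,0,-0.092],"hand":0.4}]'
python3 w.py w4
python3 -m creep '[{"slide":[-0.2,-0.1,0],"delta_rot":[0,0,0],"hand":0.4},{"slide":[-0.6,-0.3,0],"delta_rot":[0,0,0],"hand":0.4},{"slide":[-1,-0.484,0],"delta_rot":[0,0,0],"hand":0.4}]'
python3 -m creep '[{"slide":[-0.4,0,0],"delta_rot":[0,0,0],"hand":0.4},{"slide":[-0.8,0,0],"delta_rot":[0,0,0],"hand":0.4},{"slide":[-1,0,0],"delta_rot":[0,0,0],"hand":0.4}]'
python3 -m creep '[{"slide":[-0.4,0,0],"delta_rot":[0,0,0],"hand":0.4},{"slide":[-0.7,0,0],"delta_rot":[0,0,0],"hand":0.4},{"slide":[-0.9,0,0],"delta_rot":[0,0,0],"hand":0.4},{"slide":[-0.9,0,0],"delta_rot":[0,0,0],"hand":0.4},{"slide":[-0.9,0,0],"delta_rot":[0,0,0],"hand":0.4}]'
```

```text
time: 5.85
tool_pos: [0.4378, 0.0458, 0.1135]
tool_rot: [3.137, 0.0, 1.78]
ft_force: [-0.5, -0.4, -0.6]
grip_width: 0.541
grip_force: 20.0
tcp [0.4378 0.0458 0.1135] [3.1374e+00 5.0000e-04 1.7804e+00]
green (225, 400) 425 z0.0348 [ 0.4221 -0.1429] [25.8 20.4] yaw -0.324
green (284, 287) 1923 z0.1426 [0.4378 0.0453] [25.9 19. ] yaw 0.209
green (428, 235) 712 z0.0407 [0.5509 0.0571] [26.3 18.8] yaw 0.362
blue (554, 273) 132 z0.0399 [0.662  0.0459] [21.1  8.7] yaw -1.130
white (285, 319) 1988 z0.0049 [ 0.4634 -0.064 ] [111.4  34.6] yaw 0.209
white (393, 245) 22817 z0.0047 [0.5599 0.0508] [330.8 148. ] yaw -0.056
white (500, 16) 901 z0.0106 [0.5622 0.2224] [89.3  7. ] yaw 0.174
time: 6.2
tool_pos: [0.4083, -0.0628, 0.1101]
tool_rot: [-3.139, -0.001, 1.783]
ft_force: [0.2, -0.1, -0.3]
grip_width: 0.546
grip_force: 20.0
time: 6.5
tool_pos: [0.4302, -0.1625, 0.1101]
tool_rot: [-3.14, -0.0, 1.779]
ft_force: [-0.0, 0.3, -0.2]
grip_width: 0.546
grip_force: 20.0
time: 7.0
tool_pos: [0.4481, -0.2474, 0.11]
tool_rot: [-3.139, -0.002, 1.779]
ft_force: [-0.9, 0.2, -1.0]
grip_width: 0.538
grip_force: 20.0
```

View pics/w4.png

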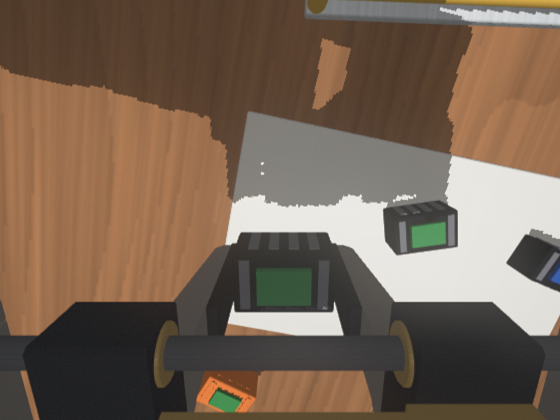

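Wrist view: the held housing is at (284,287), straight in the jaws with its latch centred to within about 0.5 mm. I'll move over the left place and lower it.

```bash
python3 -m creep '[{"slide":[-0.3,0.01,0],"delta_rot":[0,0,0],"hand":0.4},{"slide":[-0.566,0.01,0.05],"delta_rot":[0,0,0],"hand":0.4},{"slide":[-0.566,0.01,0.2],"delta_rot":[0,0,0],"hand":0.4},{"slide":[-0.566,0.01,0.35],"delta_rot":[0,0,0],"hand":0.4},{"slide":[-0.566,0.01,0.45],"delta_rot":[0,0,0],"hand":0.4},{"slide":[-0.566,0.01,0.45],"delta_rot":[0,0,0],"hand":0.4}]'
python3 w.py w5
```

```text
time: 7.6
tool_pos: [0.4608, -0.3014, 0.0649]
tool_rot: [-3.139, -0.003, 1.781]
ft_force: [-0.6, 0.1, -1.1]
grip_width: 0.543
grip_force: 20.0
tcp [ 0.4608 -0.3014  0.0649] [-3.1392e+00 -2.6000e-03  1.7814e+00]
green (285, 373) 209 z0.0850 [ 0.4735 -0.3578] [25.7  3.3] yaw 0.215
green (284, 287) 2019 z0.0939 [ 0.461  -0.3018] [26.2 19.5] yaw 0.214
green (552, 84) 364 z0.0340 [ 0.5893 -0.1783] [25.6  8.4] yaw -1.133
blue (284, 155) 2279 z0.0568 [ 0.4487 -0.2455] [119.5   5.8] yaw 0.212
blue (325, 144) 273 z0.0199 [ 0.4735 -0.2374] [69.4  1.9] yaw 0.212
white (283, 391) 5653 z0.0489 [ 0.4823 -0.4058] [117.6  34.3] yaw 0.216
white (337, 321) 136 z0.0487 [ 0.5033 -0.3443] [21.   6.3] yaw -1.102
white (233, 320) 248 z0.0490 [ 0.4402 -0.3576] [21.5  7.7] yaw 1.525
white (196, 270) 108 z0.0489 [ 0.409 -0.326] [17.   4.9] yaw 1.090
```

```bash
python3 -m creep '[{"slide":[-0.015,0,0.02],"delta_rot":[0,0,0],"hand":0.4},{"slide":[-0.015,0,0.05],"delta_rot":[0,0,0],"hand":0.4},{"slide":[-0.015,0,0.07],"delta_rot":[0,0,0],"hand":0.4},{"slide":[-0.015,0,0.084],"delta_rot":[0,0,0],"hand":0.4},{"slide":[-0.015,0,0.084],"delta_rot":[0,0,0],"hand":0.4},{"slide":[-0.015,0,0.084],"delta_rot":[0,0,0],"hand":0.4}]'
python3 w.py w6 | grep -E "tcp|green|blue"
```

```text
time: 8.25
tool_pos: [0.4624, -0.3047, 0.0582]
tool_rot: [3.142, 0.0, 1.78]
ft_force: [0.7, 0.1, -0.1]
grip_width: 0.544
grip_force: 20.0
tcp [ 0.4624 -0.3047  0.0582] [3.1415 0.     1.7804]
green (283, 375) 416 z0.0849 [ 0.4733 -0.3566] [26.2  5.8] yaw 0.212
green (284, 286) 2039 z0.0872 [ 0.4624 -0.3048] [26.4 20.1] yaw 0.212
green (556, 89) 67 z0.0332 [ 0.59   -0.1844] [11.2  3.8] yaw -1.131
blue (282, 149) 2449 z0.0568 [ 0.4486 -0.2451] [119.5   5.5] yaw 0.211
blue (327, 139) 159 z0.0140 [ 0.4757 -0.2374] [65.1  1.9] yaw 0.211
```

```bash
python3 -m creep '[{"slide":[0.015,-0.011,0],"delta_rot":[0,0,0],"hand":0.4},{"slide":[0.015,-0.011,0.01],"delta_rot":[0,0,0],"hand":0.4},{"slide":[0.015,-0.011,0.02],"delta_rot":[0,0,0],"hand":0.4},{"slide":[0.015,-0.011,0.02],"delta_rot":[0,0,0],"hand":0.4},{"slide":[0.015,-0.011,0.02],"delta_rot":[0,0,0],"hand":0.4}]'
python3 w.py w7 | grep -E "tcp|green|blue"
```

```text
time: 8.8
tool_pos: [0.461, -0.3034, 0.0561]
tool_rot: [-3.142, -0.0, 1.78]
ft_force: [-0.2, -0.2, -0.8]
grip_width: 0.544
grip_force: 20.0
tcp [ 0.461  -0.3034  0.0561] [-3.1415e+00 -1.0000e-04  1.7805e+00]
green (286, 377) 700 z0.0849 [ 0.473  -0.3548] [26.4  8.9] yaw 0.212
green (284, 286) 2037 z0.0852 [ 0.461  -0.3035] [26.4 20.1] yaw 0.212
blue (284, 153) 2563 z0.0568 [ 0.4486 -0.2454] [119.5   5.5] yaw 0.211
blue (336, 142) 256 z0.0215 [ 0.479  -0.2362] [58.1  1.8] yaw 0.211
```

```bash
python3 -m creep '[{"slide":[0,0,0],"delta_rot":[0,0,0],"hand":0.6},{"slide":[0,0,0],"delta_rot":[0,0,0],"hand":0.7},{"slide":[0,0,0],"delta_rot":[0,0,0],"hand":0.8},{"slide":[0,0,-0.1],"delta_rot":[0,0,0],"hand":0.8},{"slide":[0,0,-0.5],"delta_rot":[0,0,0],"hand":0.8},{"slide":[0,0,-0.9],"delta_rot":[0,0,0],"hand":0.8},{"slide":[0,0,-1],"delta_rot":[0,0,0],"hand":0.8},{"slide":[0,0,-1],"delta_rot":[0,0,0],"hand":0.8}]'
python3 w.py w8 | grep -E "tcp|green|blue"
python3 -m creep '[{"slide":[0.4,0.3,0],"delta_rot":[0,0,0],"hand":1},{"slide":[0.8,0.6,0],"delta_rot":[0,0,0],"hand":1},{"slide":[1,0.8,0],"delta_rot":[0,0,0],"hand":1}]'
python3 -m creep '[{"slide":[0.4,0.3,0],"delta_rot":[0,0,0],"hand":1},{"slide":[0.8,0.6,0],"delta_rot":[0,0,0],"hand":1},{"slide":[1,0.83,0],"delta_rot":[0,0,0],"hand":1}]'
python3 -m creep '[{"slide":[0.4,0,0],"delta_rot":[0,0,0],"hand":1},{"slide":[0.8,0,0],"delta_rot":[0,0,0],"hand":1},{"slide":[1,0,0],"delta_rot":[0,0,0],"hand":1}]'
python3 -m creep '[{"slide":[0.34,0,0],"delta_rot":[0,0,-0.1],"hand":1},{"slide":[0.34,0,0],"delta_rot":[0,0,-0.146],"hand":1},{"slide":[0.34,0,0],"delta_rot":[0,0,-0.146],"hand":1},{"slide":[0.34,0,0],"delta_rot":[0,0,-0.146],"hand":1}]'
python3 w.py w9 | grep -E "tcp|green|blue"
```

```text
time: 9.65
tool_pos: [0.4622, -0.3042, 0.1586]
tool_rot: [3.139, 0.003, 1.781]
ft_force: [-0.2, -0.0, -1.8]
grip_width: 0.8
grip_force: 0.0
tcp [ 0.4622 -0.3042  0.1586] [3.1386e+00 3.1000e-03 1.7805e+00]
green (283, 273) 678 z0.0848 [ 0.4715 -0.3496] [26.2 19.7] yaw 0.210
green (282, 219) 760 z0.0848 [ 0.4611 -0.3044] [26.4 18.6] yaw 0.210
green (476, 89) 669 z0.0346 [ 0.5981 -0.1756] [25.3 18.9] yaw -1.472
green (275, 9) 299 z0.0348 [ 0.4227 -0.1527] [27.2 11.8] yaw 0.211
blue (176, 416) 122 z0.0021 [ 0.3895 -0.6136] [54.1  9.6] yaw 0.209
blue (307, 136) 520 z0.0568 [ 0.4681 -0.2411] [78.6  4.7] yaw 0.211
blue (214, 136) 65 z0.0569 [ 0.3951 -0.2564] [9.7 5.5] yaw 0.211
time: 10.0
tool_pos: [0.5177, -0.186, 0.1543]
tool_rot: [-3.139, -0.002, 1.781]
ft_force: [0.5, 0.2, 0.3]
grip_width: 0.998
grip_force: 0.0
time: 10.3
tool_pos: [0.5781, -0.0706, 0.1542]
tool_rot: [-3.139, -0.002, 1.782]
ft_force: [0.4, -0.3, 0.5]
grip_width: 1.0
grip_force: 0.0
time: 10.6
tool_pos: [0.5558, 0.0265, 0.154]
tool_rot: [-3.138, -0.001, 1.782]
ft_force: [0.6, -0.7, 0.7]
grip_width: 1.0
grip_force: 0.0
time: 11.0
tool_pos: [0.5502, 0.057, 0.155]
tool_rot: [-3.14, -0.0, 1.932]
ft_force: [-0.3, -0.1, -0.2]
grip_width: 1.0
grip_force: 0.0
tcp [0.5502 0.057  0.155 ] [-3.1396e+00 -4.0000e-04  1.9320e+00]
green (252, 408) 283 z0.0348 [ 0.5994 -0.1736] [28.  17.4] yaw -1.474
green (285, 207) 332 z0.0408 [0.5516 0.0555] [25.1 14.8] yaw 0.363
blue (146, 406) 810 z0.0173 [ 0.4899 -0.237 ] [52.9 37.7] yaw 1.513
blue (410, 258) 236 z0.0406 [0.6767 0.0516] [27.4 10.7] yaw -0.331
```

```bash
python3 -m creep '[{"slide":[0,0.007,0.3],"delta_rot":[0,0,0],"hand":1},{"slide":[0,0.007,0.7],"delta_rot":[0,0,0],"hand":1},{"slide":[0,0.007,1],"delta_rot":[0,0,0],"hand":1}]'
python3 -m creep '[{"slide":[0,0,0.15],"delta_rot":[0,0,0],"hand":1},{"slide":[0,0,0.25],"delta_rot":[0,0,0],"hand":1},{"slide":[0,0,0.36],"delta_rot":[0,0,0],"hand":1},{"slide":[0,0,0.435],"delta_rot":[0,0,0],"hand":1},{"slide":[0,0,0.435],"delta_rot":[0,0,0],"hand":1},{"slide":[0,0,0.435],"delta_rot":[0,0,0],"hand":0.7},{"slide":[0,0,0.435],"delta_rot":[0,0,0],"hand":0.55},{"slide":[0,0,0.435],"delta_rot":[0,0,0],"hand":0.4},{"slide":[0,0,0.435],"delta_rot":[0,0,0],"hand":0.4},{"slide":[0,0,0.435],"delta_rot":[0,0,0],"hand":0.4},{"slide":[0,0,0.435],"delta_rot":[0,0,0],"hand":0.4}]' 20
```

```text
time: 11.35
tool_pos: [0.551, 0.0566, 0.0543]
tool_rot: [-3.141, -0.0, 1.931]
ft_force: [-0.6, -0.1, -0.7]
grip_width: 0.997
grip_force: 0.0
time: 12.45
tool_pos: [0.5516, 0.0575, 0.0129]
tool_rot: [3.141, 0.0, 1.933]
ft_force: [0.1, 0.8, 2.2]
grip_width: 0.542
grip_force: 20.0
```

```bash
python3 -m creep '[{"slide":[0,0,-0.15],"delta_rot":[0,0,0],"hand":0.4},{"slide":[0,0,-0.5],"delta_rot":[0,0,0.07],"hand":0.4},{"slide":[0,0,-0.85],"delta_rot":[0,0,0.146],"hand":0.4},{"slide":[0,0,-1],"delta_rot":[0,0,0.146],"hand":0.4},{"slide":[0,0,-1],"delta_rot":[0,0,0.146],"hand":0.4}]'
python3 -m creep '[{"slide":[-0.2,-0.1,-0.1],"delta_rot":[0,0,0],"hand":0.4},{"slide":[-0.6,-0.3,-0.2],"delta_rot":[0,0,0],"hand":0.4},{"slide":[-1,-0.41,-0.2],"delta_rot":[0,0,0],"hand":0.4}]'
python3 -m creep '[{"slide":[-0.4,-0.2,0],"delta_rot":[0,0,0],"hand":0.4},{"slide":[-0.8,-0.3,0],"delta_rot":[0,0,0],"hand":0.4},{"slide":[-1,-0.41,0],"delta_rot":[0,0,0],"hand":0.4}]'
python3 -m creep '[{"slide":[-0.4,-0.2,0],"delta_rot":[0,0,0],"hand":0.4},{"slide":[-0.8,-0.3,0],"delta_rot":[0,0,0],"hand":0.4},{"slide":[-1,-0.41,0],"delta_rot":[0,0,0],"hand":0.4}]'
python3 -m creep '[{"slide":[-0.4,-0.2,0],"delta_rot":[0,0,0],"hand":0.4},{"slide":[-0.8,-0.3,0],"delta_rot":[0,0,0],"hand":0.4},{"slide":[-1,-0.41,0],"delta_rot":[0,0,0],"hand":0.4},{"slide":[-1,-0.41,0],"delta_rot":[0,0,0],"hand":0.4},{"slide":[-1,-0.41,0],"delta_rot":[0,0,0],"hand":0.4},{"slide":[-1,-0.41,0],"delta_rot":[0,0,0],"hand":0.4}]'
python3 w.py w10 | grep -E "tcp|green|blue"
```

```text
time: 12.95
tool_pos: [0.5534, 0.0576, 0.116]
tool_rot: [3.136, 0.001, 1.781]
ft_force: [0.3, -0.1, -0.5]
grip_width: 0.543
grip_force: 20.0
time: 13.25
tool_pos: [0.5312, -0.0496, 0.133]
tool_rot: [-3.141, -0.0, 1.783]
ft_force: [0.5, -0.4, -1.1]
grip_width: 0.544
grip_force: 20.0
time: 13.55
tool_pos: [0.5124, -0.1579, 0.1321]
tool_rot: [-3.141, 0.0, 1.78]
ft_force: [-0.2, 0.5, -0.5]
grip_width: 0.542
grip_force: 20.0
time: 13.85
tool_pos: [0.4932, -0.2642, 0.132]
tool_rot: [-3.141, 0.0, 1.78]
ft_force: [1.2, -0.6, -0.0]
grip_width: 0.546
grip_force: 20.0
time: 14.45
tool_pos: [0.4742, -0.3666, 0.1321]
tool_rot: [-3.141, -0.001, 1.781]
ft_force: [0.1, 0.5, -0.3]
grip_width: 0.542
grip_force: 20.0
tcp [ 0.4742 -0.3666  0.1321] [-3.1409e+00 -1.3000e-03  1.7812e+00]
green (284, 284) 2020 z0.1599 [ 0.4742 -0.3664] [26.2 20.1] yaw 0.213
green (285, 208) 984 z0.0848 [ 0.4716 -0.3501] [25.9 19.1] yaw 0.212
green (284, 138) 1157 z0.0848 [ 0.4611 -0.3047] [25.9 18.2] yaw 0.212
green (510, 7) 326 z0.0345 [ 0.5993 -0.1854] [19.6  8.8] yaw 0.211
blue (221, 405) 352 z0.0043 [ 0.4547 -0.6141] [59.  15.8] yaw 0.187
blue (284, 317) 998 z0.0563 [ 0.4925 -0.4529] [94.9  9.8] yaw 0.213
blue (309, 44) 1072 z0.0568 [ 0.465  -0.2428] [86.   6.1] yaw 0.211
blue (222, 44) 441 z0.0568 [ 0.4076 -0.2548] [35.   5.5] yaw 0.211
```

```bash
python3 -m creep '[{"slide":[-0.2,0,0],"delta_rot":[0,0,0],"hand":0.4},{"slide":[-0.312,0,0],"delta_rot":[0,0,0],"hand":0.4},{"slide":[-0.312,0,0.2],"delta_rot":[0,0,0],"hand":0.4},{"slide":[-0.312,0,0.4],"delta_rot":[0,0,0],"hand":0.4},{"slide":[-0.312,0,0.55],"delta_rot":[0,0,0],"hand":0.4},{"slide":[-0.312,0,0.67],"delta_rot":[0,0,0],"hand":0.4},{"slide":[-0.312,0,0.67],"delta_rot":[0,0,0],"hand":0.4},{"slide":[-0.312,0,0.67],"delta_rot":[0,0,0],"hand":0.4}]'
python3 w.py w11 | grep -E "tcp|green|blue"
```

```text
time: 15.3
tool_pos: [0.4811, -0.3984, 0.0659]
tool_rot: [-3.142, -0.0, 1.781]
ft_force: [-0.2, -0.1, 0.1]
grip_width: 0.541
grip_force: 20.0
tcp [ 0.4811 -0.3984  0.0659] [-3.1416 -0.      1.7808]
green (284, 284) 1999 z0.0937 [ 0.481  -0.3978] [26.2 19.6] yaw 0.212
green (286, 179) 2188 z0.0848 [ 0.4718 -0.3501] [26.5 18.7] yaw 0.211
green (284, 70) 2798 z0.0848 [ 0.4612 -0.3048] [26. 18.] yaw 0.211
blue (284, 331) 829 z0.0540 [ 0.4925 -0.4521] [74.9  6. ] yaw 0.212
```

```bash
python3 -m creep '[{"slide":[0.008,0,0.04],"delta_rot":[0,0,0],"hand":0.4},{"slide":[0.008,0,0.07],"delta_rot":[0,0,0],"hand":0.4},{"slide":[0.008,0,0.086],"delta_rot":[0,0,0],"hand":0.4},{"slide":[0.008,0,0.086],"delta_rot":[0,0,0],"hand":0.4},{"slide":[0.008,0,0.086],"delta_rot":[0,0,0],"hand":0.4},{"slide":[0.008,0,0.086],"delta_rot":[0,0,0],"hand":0.4}]'
python3 w.py w12 | grep -E "tcp|green"
```

```text
time: 15.95
tool_pos: [0.4807, -0.3977, 0.0571]
tool_rot: [-3.142, 0.0, 1.78]
ft_force: [-0.2, -0.1, -1.5]
grip_width: 0.544
grip_force: 20.0
tcp [ 0.4807 -0.3977  0.0571] [-3.1416  0.      1.7805]
green (284, 284) 1994 z0.0850 [ 0.4806 -0.3971] [26.1 19.6] yaw 0.212
green (286, 185) 2451 z0.0848 [ 0.4717 -0.3503] [26.1 18.9] yaw 0.238
green (285, 69) 3181 z0.0848 [ 0.4612 -0.3047] [26.2 18.3] yaw 0.211
```

```bash
python3 -m creep '[{"slide":[0,0,0],"delta_rot":[0,0,0],"hand":0.6},{"slide":[0,0,0],"delta_rot":[0,0,0],"hand":0.7},{"slide":[0,0,0],"delta_rot":[0,0,0],"hand":0.8},{"slide":[0,0,-0.1],"delta_rot":[0,0,0],"hand":0.8},{"slide":[0,0,-0.5],"delta_rot":[0,0,0],"hand":0.8},{"slide":[0,0,-0.9],"delta_rot":[0,0,0],"hand":0.8},{"slide":[0,0,-1],"delta_rot":[0,0,0],"hand":0.8}]'
python3 -m creep '[{"slide":[0.3,0,-0.2],"delta_rot":[0,0,0],"hand":1},{"slide":[0.4,0,-0.5],"delta_rot":[0,0,0],"hand":1},{"slide":[0.4,0,-0.6],"delta_rot":[0,0,0],"hand":1},{"slide":[0.4,0,-0.6],"delta_rot":[0,0,0],"hand":1},{"slide":[0.4,0,-0.6],"delta_rot":[0,0,0],"hand":1},{"slide":[0.4,0,-0.6],"delta_rot":[0,0,0],"hand":1}]'
python3 w.py w13; python3 - <<'E'
import cv2
p=cv2.imread("pics/w13.png")[40:300,160:400]; cv2.imwrite("pics/w13c.png",cv2.resize(p,None,fx=2.2,fy=2.2,interpolation=cv2.INTER_CUBIC))
E
```

```text
time: 16.7
tool_pos: [0.4828, -0.3994, 0.1624]
tool_rot: [3.137, 0.005, 1.78]
ft_force: [0.2, -0.0, 0.6]
grip_width: 0.799
grip_force: 0.0
time: 17.3
tool_pos: [0.4719, -0.3586, 0.2155]
tool_rot: [-3.14, -0.002, 1.78]
ft_force: [-0.7, 0.7, -0.9]
grip_width: 1.0
grip_force: 0.0
tcp [ 0.4719 -0.3586  0.2155] [-3.1402e+00 -1.6000e-03  1.7801e+00]
green (206, 408) 270 z0.0515 [ 0.4335 -0.6553] [41.1 25.1] yaw -1.089
green (285, 241) 451 z0.0849 [ 0.4809 -0.3984] [26.3 18.7] yaw 0.212
green (286, 192) 508 z0.0848 [ 0.4719 -0.3504] [26.2 19. ] yaw 0.224
green (285, 141) 542 z0.0849 [ 0.4613 -0.3051] [25.1 17.5] yaw 0.211
green (455, 33) 539 z0.0345 [ 0.5984 -0.1759] [25.8 18.6] yaw -1.474
blue (177, 415) 131 z0.0667 [ 0.4014 -0.6556] [27.4 12.4] yaw 0.214
blue (401, 397) 1472 z0.0190 [ 0.6927 -0.6139] [101.   46.2] yaw 0.214
blue (196, 395) 3567 z0.0517 [ 0.4163 -0.6379] [150.   74.8] yaw 0.213
blue (285, 280) 371 z0.0568 [ 0.4928 -0.4541] [117.9   4.9] yaw 0.212
blue (320, 72) 283 z0.0569 [ 0.4797 -0.2396] [56.   5.1] yaw 0.210
blue (252, 72) 358 z0.0569 [ 0.419  -0.2525] [58.8  5.1] yaw 0.210
```

View pics/w13c.png

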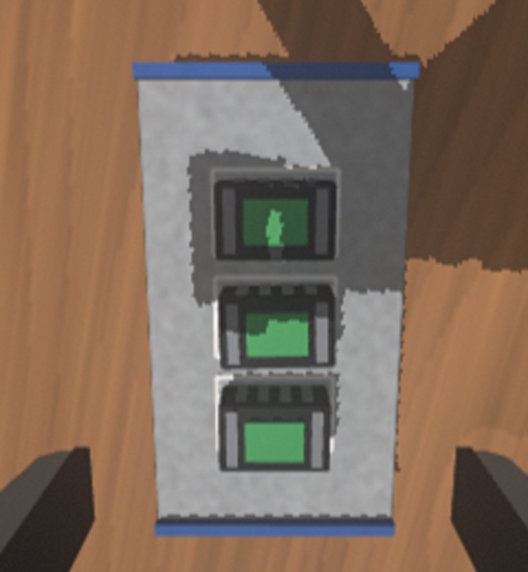

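The crop shows all three housings standing square inside their outlines. I'll refine the latch centres with a shadow-robust mask.

```bash
python3 - <<'E'
from h import *
for n in ["w13","w11","w7"]:
    z=np.load(n+".npz",allow_pickle=True); p,i=z["p"].astype(int),z["i"].item()
    m=((p[...,1]>1.35*p[...,0])&(p[...,1]>1.2*p[...,2])&(p[...,1]>18)).astype(np.uint8)
    cs,_=cv2.findContours(m,cv2.RETR_EXTERNAL,cv2.CHAIN_APPROX_NONE)
    for c in cs:
        if cv2.contourArea(c)<200: continue
        R=wrect(i,c,.086); q=(R[0]-[.4708,-.3502])@np.array([[np.cos(.21),-np.sin(.21)],[np.sin(.21),np.cos(.21)]])
        print(n,cv2.boundingRect(c),R[0].round(4),np.round(R[1],1),round(R[2],3),"shelf xy",(q*1000).round(1))
E
```

```text
w13 (192, 397, 28, 23) [ 0.4357 -0.6167] [36.8 22.3] -1.089 shelf xy [ -89.9 -253.3]
w13 (271, 232, 28, 19) [ 0.4808 -0.3979] [26.2 18.6] 0.212 shelf xy [ -0.2 -48.7]
w13 (272, 182, 29, 21) [ 0.472  -0.3501] [26.1 19. ] 0.211 shelf xy [ 1.1 -0.2]
w13 (271, 131, 29, 21) [ 0.4613 -0.305 ] [25.  17.4] 0.211 shelf xy [ 0.2 46.2]
w13 (442, 17, 26, 32) [ 0.5774 -0.1915] [22.  15.6] -1.472 shelf xy [137.4 133. ]
w11 (256, 265, 56, 38) [ 0.4819 -0.402 ] [27.6 20.7] 0.212 shelf xy [  0. -53.]
w11 (257, 159, 58, 41) [ 0.4717 -0.3498] [26.2 18.5] 0.211 shelf xy [1.  0.2]
w11 (253, 47, 63, 47) [ 0.4612 -0.3049] [25.8 17.8] 0.211 shelf xy [ 0.1 46.3]
w7 (260, 370, 52, 15) [ 0.4728 -0.3538] [26.2  8.8] 0.212 shelf xy [ 1.2 -3.9]
w7 (256, 267, 56, 39) [ 0.4609 -0.3031] [26.3 19.9] 0.212 shelf xy [ 0.1 48.2]
```

```bash
python3 -m creep '[{"slide":[0.4,0.3,0],"delta_rot":[0,0,0],"hand":1},{"slide":[0.8,0.6,0],"delta_rot":[0,0,0],"hand":1},{"slide":[1,0.9,0],"delta_rot":[0,0,0],"hand":1}]'
python3 -m creep '[{"slide":[0.4,0.3,0],"delta_rot":[0,0,0],"hand":1},{"slide":[0.8,0.6,0],"delta_rot":[0,0,0],"hand":1},{"slide":[1,0.9,0],"delta_rot":[0,0,0],"hand":1}]'
python3 -m creep '[{"slide":[0.4,0.3,0],"delta_rot":[0,0,0],"hand":1},{"slide":[0.8,0.6,0],"delta_rot":[0,0,0],"hand":1},{"slide":[1,0.9,0],"delta_rot":[0,0,0],"hand":1}]'
python3 -m creep '[{"slide":[0.2,0,0],"delta_rot":[0,0,0.1],"hand":1},{"slide":[0.4,0,0],"delta_rot":[0,0,0.2],"hand":1},{"slide":[0.4,0,0],"delta_rot":[0,0,0.2],"hand":1},{"slide":[0.4,0,0],"delta_rot":[0,0,0.2],"hand":1},{"slide":[0.4,0,0],"delta_rot":[0,0,0.2],"hand":1}]'
python3 w.py w14 | grep -E "tcp|blue"
```

```text
time: 17.65
tool_pos: [0.5392, -0.2397, 0.2159]
tool_rot: [-3.14, -0.002, 1.78]
ft_force: [0.7, -0.4, -1.0]
grip_width: 1.005
grip_force: 0.0
time: 17.95
tool_pos: [0.6068, -0.1226, 0.2159]
tool_rot: [-3.14, -0.001, 1.781]
ft_force: [-0.0, -0.6, 0.6]
grip_width: 1.002
grip_force: 0.0
time: 18.25
tool_pos: [0.6741, -0.0058, 0.2157]
tool_rot: [-3.14, -0.001, 1.782]
ft_force: [0.4, -0.9, 0.1]
grip_width: 0.997
grip_force: 0.0
time: 18.75
tool_pos: [0.6658, 0.0292, 0.2166]
tool_rot: [-3.141, 0.0, 1.572]
ft_force: [-0.0, 0.3, -0.7]
grip_width: 1.0
grip_force: 0.0
tcp [0.6658 0.0292 0.2166] [-3.1411e+00  4.0000e-04  1.5724e+00]
blue (145, 399) 161 z0.0558 [ 0.4928 -0.2342] [36.9 11.6] yaw 0.214
blue (155, 380) 352 z0.0239 [ 0.4937 -0.2356] [42.9 30.9] yaw -0.099
blue (539, 183) 1062 z-0.4682 [ 1.3423 -0.0684] [108.9  80.2] yaw 0.003
blue (293, 174) 385 z0.0408 [0.6758 0.0465] [25.8 18.3] yaw -0.196
blue (546, 122) 294 z-0.4319 [1.2929 0.0877] [63.8 27.7] yaw 0.003
```

View pics/w14.png

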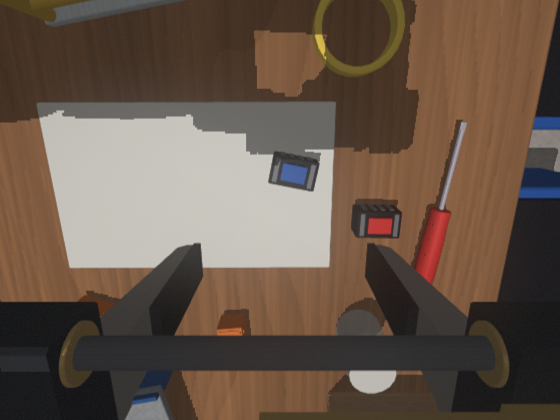

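Wrist view: the sample is at (293,174), 0.10 m clear of the tape, and the red reject at (378,222) is near the right finger. I'll descend with the jaws only partly open.

```bash
python3 -m creep '[{"slide":[0.1,0.1,0.2],"delta_rot":[0,0,0.1],"hand":0.75},{"slide":[0.173,0.1,0.5],"delta_rot":[0,0,0.188],"hand":0.75},{"slide":[0.173,0.1,0.8],"delta_rot":[0,0,0.188],"hand":0.75},{"slide":[0.173,0.1,1],"delta_rot":[0,0,0.188],"hand":0.75},{"slide":[0.173,0.1,1],"delta_rot":[0,0,0.188],"hand":0.75},{"slide":[0.173,0.1,1],"delta_rot":[0,0,0.188],"hand":0.75}]'
python3 w.py w15 | grep -E "tcp|blue"
```

```text
time: 19.4
tool_pos: [0.6759, 0.0468, 0.1174]
tool_rot: [-3.141, 0.0, 1.374]
ft_force: [0.8, 0.0, 0.6]
grip_width: 0.751
grip_force: 0.0
tcp [0.6759 0.0468 0.1174] [-3.1415e+00  1.0000e-04  1.3739e+00]
blue (284, 218) 714 z0.0409 [0.6759 0.0465] [25.8 18. ] yaw -0.195
```

```bash
python3 -m creep '[{"slide":[0,0,0.3],"delta_rot":[0,0,0],"hand":0.75},{"slide":[0,0,0.6],"delta_rot":[0,0,0],"hand":0.75},{"slide":[0,0,0.8],"delta_rot":[0,0,0],"hand":0.75},{"slide":[0,0,0.95],"delta_rot":[0,0,0],"hand":0.75},{"slide":[0,0,1],"delta_rot":[0,0,0],"hand":0.75},{"slide":[0,0,1],"delta_rot":[0,0,0],"hand":0.75}]'
python3 -m creep '[{"slide":[0,0,0.05],"delta_rot":[0,0,0],"hand":0.75},{"slide":[0,0,0.05],"delta_rot":[0,0,0],"hand":0.65},{"slide":[0,0,0.05],"delta_rot":[0,0,0],"hand":0.55},{"slide":[0,0,0.05],"delta_rot":[0,0,0],"hand":0.4},{"slide":[0,0,0.05],"delta_rot":[0,0,0],"hand":0.4},{"slide":[0,0,0.05],"delta_rot":[0,0,0],"hand":0.4},{"slide":[0,0,0.05],"delta_rot":[0,0,0],"hand":0.4}]' 20
```

```text
time: 20.05
tool_pos: [0.6761, 0.0474, 0.0175]
tool_rot: [3.141, -0.0, 1.374]
ft_force: [-0.1, -0.6, -0.5]
grip_width: 0.749
grip_force: 0.0
time: 20.75
tool_pos: [0.6761, 0.0475, 0.0127]
tool_rot: [3.141, -0.0, 1.374]
ft_force: [-1.0, 0.4, 5.7]
grip_width: 0.545
grip_force: 20.0
```

```bash
python3 -m creep '[{"slide":[0,0,-0.15],"delta_rot":[0,0,0],"hand":0.4},{"slide":[0,0,-0.5],"delta_rot":[0,0,0],"hand":0.4},{"slide":[0,0,-0.9],"delta_rot":[0,0,0],"hand":0.4},{"slide":[0,0,-1],"delta_rot":[0,0,0],"hand":0.4}]'
python3 -m creep '[{"slide":[0,0,-0.3],"delta_rot":[0,0,-0.1],"hand":0.4},{"slide":[0,0,-0.7],"delta_rot":[0,0,-0.22],"hand":0.4},{"slide":[0,0,-1],"delta_rot":[0,0,-0.34],"hand":0.4},{"slide":[0,0,-1],"delta_rot":[0,0,-0.357],"hand":0.4},{"slide":[0,0,-1],"delta_rot":[0,0,-0.357],"hand":0.4}]'
python3 -m creep '[{"slide":[0.2,-0.1,0],"delta_rot":[0,0,0],"hand":0.4},{"slide":[0.6,-0.3,0],"delta_rot":[0,0,0],"hand":0.4},{"slide":[1,-0.6,0],"delta_rot":[0,0,0],"hand":0.4}]'
python3 -m creep '[{"slide":[0.4,-0.2,0],"delta_rot":[0,0,0],"hand":0.4},{"slide":[0.8,-0.5,0],"delta_rot":[0,0,0],"hand":0.4},{"slide":[1,-0.6,0],"delta_rot":[0,0,0],"hand":0.4}]'
python3 -m creep '[{"slide":[0.3,0,0],"delta_rot":[0,0,0],"hand":0.4},{"slide":[0.45,0,0],"delta_rot":[0,0,0],"hand":0.4},{"slide":[0.45,0,0],"delta_rot":[0,0,0],"hand":0.4},{"slide":[0.45,0,0],"delta_rot":[0,0,0],"hand":0.4},{"slide":[0.45,0,0],"delta_rot":[0,0,0],"hand":0.4}]'
python3 - <<'E'
from w import shot
shot("w16",("green","blue","white","yellow"))
E
```

```text
time: 21.15
tool_pos: [0.6783, 0.0477, 0.1174]
tool_rot: [3.135, -0.002, 1.374]
ft_force: [0.4, 0.1, 0.7]
grip_width: 0.54
grip_force: 20.0
time: 21.65
tool_pos: [0.6756, 0.0475, 0.2123]
tool_rot: [3.141, 0.0, 1.747]
ft_force: [-0.1, 0.9, -0.6]
grip_width: 0.545
grip_force: 20.0
time: 21.95
tool_pos: [0.5971, 0.1364, 0.2098]
tool_rot: [-3.139, -0.0, 1.745]
ft_force: [0.3, 0.5, -0.4]
grip_width: 0.543
grip_force: 20.0
time: 22.25
tool_pos: [0.5172, 0.2252, 0.2101]
tool_rot: [-3.137, 0.0, 1.748]
ft_force: [0.3, -0.3, -1.3]
grip_width: 0.544
grip_force: 20.0
time: 22.75
tool_pos: [0.5144, 0.2664, 0.2116]
tool_rot: [-3.141, 0.001, 1.747]
ft_force: [1.0, 0.3, 0.3]
grip_width: 0.547
grip_force: 20.0
tcp [0.5144 0.2664 0.2116] [-3.1407e+00  6.0000e-04  1.7471e+00]
green (292, 135) 1327 z0.0218 [0.513  0.3232] [49.2 30. ] yaw 0.178
blue (284, 285) 1862 z0.2397 [0.5145 0.2664] [25.9 19.1] yaw 0.179
blue (511, 126) 15107 z0.0510 [0.7232 0.3505] [248.6  96.8] yaw -1.164
white (284, 391) 6704 z0.0050 [ 0.5667 -0.0275] [254.1  70. ] yaw 0.179
white (284, 318) 2484 z0.0050 [0.5456 0.0894] [155.5  48.3] yaw 0.179
white (177, 291) 208 z0.0051 [0.4039 0.1031] [29.8 20.4] yaw 1.563
white (291, 226) 231 z0.0109 [0.5313 0.2193] [193.9   3.7] yaw 0.178
white (300, 188) 5551 z0.0108 [0.5319 0.2654] [190.2  54.9] yaw 0.178
white (309, 85) 1407 z0.0108 [0.5229 0.3745] [60.  32.9] yaw 0.406
white (268, 50) 2226 z0.0109 [0.4736 0.4014] [123.3  38.2] yaw 0.177
yellow (454, 270) 4064 z0.0182 [0.7354 0.1999] [98.4 82.2] yaw 0.179
yellow (200, 234) 299 z0.0789 [0.4331 0.2101] [45.  29.5] yaw -0.587
yellow (378, 218) 540 z0.0785 [0.6238 0.2568] [78.6 45.8] yaw 1.097
yellow (277, 39) 1761 z0.0787 [0.4747 0.4227] [195.4  57.3] yaw 0.461
```

View pics/w16.png

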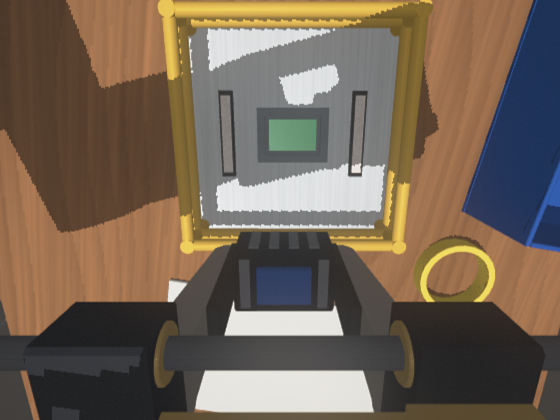

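```bash
python3 - <<'E'
from h import *
z=np.load("w16.npz",allow_pickle=True); p,d,i=z["p"],z["d"],z["i"].item()
v,u=np.mgrid[80:200,220:370]; P=cloud(i,np.c_[u.ravel(),v.ravel()],d[80:200,220:370]).reshape(120,150,3)
for lo,hi in [(.0255,.034)]:
    m=((P[...,2]>lo)&(P[...,2]<hi)&(d[80:200,220:370]>0)).astype(np.uint8)
    cs,_=cv2.findContours(m,cv2.RETR_CCOMP,cv2.CHAIN_APPROX_NONE)
    for c in cs:
        if cv2.contourArea(c)>100: print(cv2.contourArea(c),np.median(P[...,2][m>0]).round(4),wrect(i,c+np.array([220,80]),.030))
# guard top ring
m,_=blobs(p,"yellow"); v,u=np.nonzero((m>0)&(d>0)); Q=cloud(i,np.c_[u,v],d[v,u]); s=Q[(Q[:,2]>.074)&(Q[:,2]<.09)&(Q[:,0]<.66)]
(x,y),wh,g=cv2.minAreaRect((s[:,:2]*1000).astype(np.float32)); print("guard",x,y,wh,np.radians(g))
E
```

```text
3789.5 0.0289 (array([0.51308118, 0.32277576]), (73.76628112792969, 54.71330642700195), np.float64(0.17742748169872646))
2253.5 0.0289 (array([0.51303455, 0.32305081]), (59.18044662475586, 40.51728820800781), np.float64(0.1774695429991929))
guard 513.1248779296875 322.8153076171875 (221.27919006347656, 220.08905029296875) 0.17823515187832023
```

```bash
python3 -m creep '[{"slide":[0.3,0.05,0],"delta_rot":[0,0,0],"hand":0.4},{"slide":[0.566,0.087,0],"delta_rot":[0,0,0],"hand":0.4},{"slide":[0.566,0.087,0.2],"delta_rot":[0,0,0],"hand":0.4},{"slide":[0.566,0.087,0.5],"delta_rot":[0,0,0],"hand":0.4},{"slide":[0.566,0.087,0.8],"delta_rot":[0,0,0],"hand":0.4},{"slide":[0.566,0.087,1],"delta_rot":[0,0,0],"hand":0.4},{"slide":[0.566,0.087,1],"delta_rot":[0,0,0],"hand":0.4},{"slide":[0.566,0.087,1],"delta_rot":[0,0,0],"hand":0.4}]'
python3 -m creep '[{"slide":[0,0,0.15],"delta_rot":[0,0,0],"hand":0.4},{"slide":[0,0,0.3],"delta_rot":[0,0,0],"hand":0.4},{"slide":[0,0,0.45],"delta_rot":[0,0,0],"hand":0.4},{"slide":[0,0,0.55],"delta_rot":[0,0,0],"hand":0.4},{"slide":[0,0,0.6],"delta_rot":[0,0,0],"hand":0.4},{"slide":[0,0,0.6],"delta_rot":[0,0,0],"hand":0.4},{"slide":[0,0,0.6],"delta_rot":[0,0,0],"hand":0.4}]'
python3 w.py w17 | grep -E "tcp|blue|green"
```

```text
time: 23.6
tool_pos: [0.5134, 0.3242, 0.1124]
tool_rot: [-3.141, 0.0, 1.747]
ft_force: [-0.1, 0.3, -0.1]
grip_width: 0.543
grip_force: 20.0
time: 24.3
tool_pos: [0.5131, 0.3249, 0.0522]
tool_rot: [3.141, -0.0, 1.748]
ft_force: [-0.3, 0.5, -0.2]
grip_width: 0.546
grip_force: 20.0
tcp [0.5131 0.3249 0.0522] [ 3.1414e+00 -1.0000e-04  1.7482e+00]
green (284, 225) 892 z0.0219 [0.5113 0.3348] [49.2  8.1] yaw 0.179
blue (552, 319) 198 z0.0022 [0.7314 0.2902] [27.8  9.1] yaw -1.564
blue (284, 286) 1979 z0.0804 [0.5132 0.3246] [26.  19.6] yaw 0.179
```

```bash
python3 -m creep '[{"slide":[-0.011,-0.002,0.03],"delta_rot":[0,0,0],"hand":0.4},{"slide":[-0.011,-0.002,0.05],"delta_rot":[0,0,0],"hand":0.4},{"slide":[-0.011,-0.002,0.05],"delta_rot":[0,0,0],"hand":0.4},{"slide":[-0.011,-0.002,0.05],"delta_rot":[0,0,0],"hand":0.4},{"slide":[-0.011,-0.002,0.05],"delta_rot":[0,0,0],"hand":0.4},{"slide":[-0.011,-0.002,0.05],"delta_rot":[0,0,0],"hand":0.4},{"slide":[-0.011,-0.002,0.05],"delta_rot":[0,0,0],"hand":0.4},{"slide":[-0.011,-0.002,0.05],"delta_rot":[0,0,0],"hand":0.4}]'
python3 w.py w18 | grep -E "tcp|blue|green"
python3 - <<'E'
from h import *
from cell import r
p,d=r.camera("scene"); cv2.imwrite("pics/s2.png",p[:,:,::-1]); print(r.get_obs()["qd"].round(4))
E
```

```text
time: 25.15
tool_pos: [0.513, 0.3237, 0.0471]
tool_rot: [3.142, -0.0, 1.748]
ft_force: [0.3, 0.4, -1.0]
grip_width: 0.55
grip_force: 20.0
tcp [0.513  0.3237 0.0471] [ 3.1415 -0.      1.7481]
green (285, 226) 836 z0.0218 [0.5115 0.335 ] [49.2  7.2] yaw 0.179
blue (284, 286) 1978 z0.0752 [0.513  0.3233] [26.  19.6] yaw 0.179
[ 0.0001  0.0025 -0.0002 -0.0006 -0.0007  0.0001]
```

View pics/s2.png

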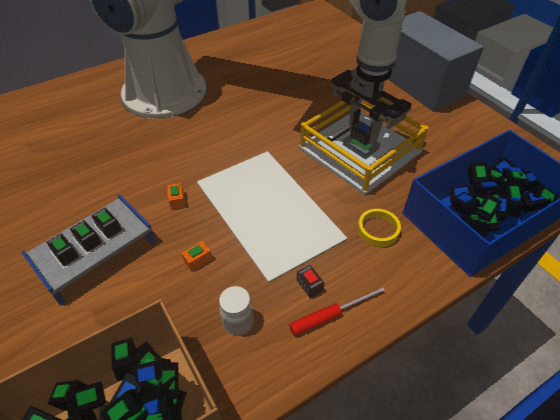

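The scene view shows three green housings in a row on the shelf at (62,248), (85,235) and (106,222). The sample hovers over the nest at (364,135), clear of the guard, and the bystanders look unmoved.

```bash
python3 -c "
from cell import r
print(r.sign_off())"
```

```text
the job is handed in; nothing more can be done
None
```

I handed the job in at about 25 s: both green housings stand released in their outlines (the left about 1.5 mm toward the middle one, the right under 1 mm off), and the blue sample is held still and square about 1 cm above the nest's rim, centred to about 1 mm, with no sign of contact with the checker or guard; the result itself was not reported back.

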